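Hold the candle box lid in its hinge for pinning

ROBOT

A 6-joint arm with a two-finger parallel gripper is mounted at the origin on a cart in front of the work surface, level with it; the furniture and walls round the work are solid. World frame = base frame: x ahead of the robot, y to its left, z up, the work surface at z = 0. Lengths are in m, angles in rad, forces in N, time in s.
With the tool pointing down it reaches from about 0.275 to 0.825 m from the base axis. Payload 5.2 kg.
Tool frame: the origin (TCP) lies midway between the tips of the shut fingers; the grasp point (between the pads) lies 19 mm behind it (hold_point_z is the z of the grasp point in the tool frame, in m); z points along the fingers, y is the direction in which the jaws open and shut (so a half turn about z gives the same grasp; the last joint's range is limited). The gripper opens to 93 mm and grips with 3 to 60 N. Pads are 15 mm wide; open, the fingers measure 128 mm over their backs; the gripper's body (75 mm by 188 mm) begins 65 mm behind the grasp point.
Start: joints at [-1.485, 0.259, 1.535, -0, 1.348, -0.203], TCP at [0.157, -0.527, 0.219] pointing down, gripper open.
Joint ranges: [-3.14, 3.14], [-0.91, 2.08], [0.19, 2.58], [-1.22, 4.36], [0.22, 2.71], [-3.12, 3.12]. Speed limits (rad/s): [2.57, 2.57, 3.14, 3.14, 3.14, 3.14].

INTERFACE

Orientations are given as a rotation vector (axis times angle).
In Python, from bench import state, read_camera, hand_in, recognise, hold_point_z gives the robot as it stands. The module is installed in compiled form; this text tells all that it offers.
- The arm moves only by the tool step_arm, never from a script. Its argument "motion" is a list that holds one entry, the list of rows, each a list of 7 numbers: the turn, a rotation vector about the tool's x, y, z in rad, then the shift along the tool's x, y, z in mm, then the finger opening in mm, from 0 to 93. In form: [[[wx, wy, wz, dx, dy, dz, grip], ...]]. A call has exactly 10 rows; each row is the pose to reach, as a shift and turn from the pose commanded when the call began, along the tool's axes at that moment; what a row does not reach only later rows make up. A row lasts 1/8 s, in which the tool goes at most 62.5 mm and 10.7 degrees, less where a joint would pass 70% of its speed; a pose out of reach is approached as far as the arm can. A call with a gripper value outside its range is refused whole. The fingers move at their own pace and stop on an object; the grip force is fixed at half the most. Time passes only in rows, so rows that repeat a pose let the fingers close, or fill a call up. It gives the time, the measured TCP pose, the force and the opening at its end, in the units of the state.
- state(): the state, without advancing time (a new reading comes with each control period).
- read_camera(name): name is "scene" or "side" or "wrist"; returns a dict with "pixels" (400x640x3 uint8, red, green, blue), "fx", "fy", "cx", "cy" (pixels), "xyz" and "orientation" of the camera in the world. Camera axes: x right, y down, z forward; pixel columns grow to the right and rows downward; lengths in m; the calibration is good to about 2 mm. The wrist camera is an equidistant fisheye: a pixel r from the principal point sees the ray r / f radians off the axis. A picture is of the moment at which its call begins. There is no depth.
- hand_in(): hands the job in, once; it reports no verdict.
Trained networks look in a picture, given as the dict that the camera call returned (one of the last four; its "shot" number tells which), for a name from the list of things; names that differ only in an ending like _2 or _b are one class to them, and where a whole thing is asked for, a point or a joint stands for the part that bears it (a point fixed in the world has none). Each returns a list of dicts, best first, with "p" (0 to 1); they miss things now and then, are a little off and sometimes report something else, mostly with a low value. They report only what shows in the picture. A call takes as long as a camera call.
- recognise(picture, name): "box" ([left, top, right, bottom] in pixels, round what is visible of it).
The state is a dict: "clock": time; "joints": joint angles; "joint_velocities": joint speeds; "joint_efforts": joint torques, N m; "tcp_pos": TCP position; "orientation": TCP orientation; "contact_force": force on the tool from outside, world axes, zero at the start; "wrist_torque": the same for the moment, N m; "finger_gap": finger opening in m.
Only numpy, scipy, OpenCV 4.12 (cv2) and the standard library are available. Lean on these libraries where they do the work, as an engineer would, in place of code of your own. Each camera call takes 0.05 s, during which the arm holds its last target.

TASK

The lid with the brass hinge tube, drying in the white rack, belongs on the wooden candle box. Take it out of the rack and, keeping it upright with its brass strap facing away from the candles, lower its tube gently into the seat between the two brass tubes on the box's back rail, so that the holes line up and the pin could be pushed through. Keep hold of the lid there and finish while still holding it; leave the other lid and the things standing around alone.

Things in the scene. Friction and masses are not known exactly. Their poses are not given: they have to be found in the camera images.
- lid_center (a point): The lid to fit: mid-brown wooden panel, 10 mm thick (its x), 140 mm wide (its y), 100 mm high (its z, up); this point is the panel's centre, 50 mm below its top edge. A brass strap, 36 mm wide, 2 mm thick, is on its +x face (outside), up to 30 mm above the lower edge. At the start it stands in one of the rack's slots, tube down; about 0.14 kg.
- lid_hinge (a point): Centre of the lid's brass hinge tube, 61 mm straight below lid_center (11 mm below the panel's lower edge): outside diameter 14 mm, hole 9 mm, length 36 mm along its y. Same axes as the lid.
- box_hinge (a point): Middle of the box's hinge axis, where the lid's tube centre belongs, lid axes parallel to these: y along the axis, z up, +x away from the candles. 88 mm above the worktop. Box tubes (14 mm, hole 9 mm, 26 mm long) begin 23 mm to either side (gap 46 mm). Under the gap a fixed 90-degree wooden V seat along y, 24 mm wide at its top, stops the lid's tube exactly on the axis.
- box: Open wooden candle box, 110 x 150 mm, 72 mm high, with three tea lights in it; it stands on the glass hob (5 mm above the worktop) and does not move. Origin at the centre of its underside; +x points to its back, where the hinge rail is (hinge axis at x = 51 mm, rail up to x = 65 mm).
- rack: White drying rack, 130 (x) x 150 (y) x 60 mm high, stands fast. Origin at the centre of its underside. Two slots along y, at x = -35 mm and +35 mm, 13 mm wide, floor at 32 mm and teeth up to 60 mm above the worktop, the teeth only near the two ends (y = 50 to 66 mm either side). A lid comes out straight up.
- other_lid_center (a point): Centre of the other lid, a pale wooden panel of the same size (10 x 140 x 100 mm) without any brass, in the rack's other slot; leave it there.
- pin: Steel hinge pin, bent wire of 5 mm, 100 mm long, lying on the hob behind the box; for later, leave it. Origin at the middle of its long leg.
- lid_strap (a point): Point on the brass strap on the lid's outside, 7 mm out along the lid's +x from its middle plane, 10 mm above the panel's lower edge.
- matches: Red match box, 54 x 36 x 15 mm, origin under its centre; leave it.
- stopper: Cork, 24 x 24 x 40 mm, standing, origin under its centre; leave it.

How it is judged:
By the outcome, as a careful person would: the job done as asked, in the order asked, and still so for the second after the job is handed in, while the arm keeps its last pose, push and grip.
It also fails if it takes over 32 s, if anything falls off the work surface, if the arm or the gripper's body presses on something with over 40 N, if the wrist force passes 120 N, or if a joint passes its speed limit or range.

## Working session

There is one attempt and no reset: what is moved stays moved. The work goes in short steps, Python scripts to look and compute and a tool call to move; the robot and the scene stay as the last step left them, time stands still between calls to the robot, and variables do not carry over. Pictures are saved under pics/ and viewed, and the job is handed in when it is done.

Besides the shell and the picture viewer there is one more tool, called after "Emit:" as name(argument=value, ...) on one line, values as JSON. step_arm: Moves the arm, as the interface text tells. Its arguments: {"type":"object","properties":{"motion":{"type":"array"}},"required":["motion"]}

```bash
mkdir -p pics; ls; cat > h.py <<'E'
import numpy as np, cv2
from bench import *
from scipy.spatial.transform import Rotation as R
def save(p,n): cv2.imwrite('pics/'+n,cv2.cvtColor(p['pixels'],cv2.COLOR_RGB2BGR))
def Rm(o): return R.from_rotvec(np.array(o)).as_matrix()
E
python3 - <<'E'
from h import *
import pickle
s=state();print(s, hold_point_z)
P={}
for n in ['scene','side','wrist']:
    p=read_camera(n);save(p,n+'0.png');P[n]=p
    print(n,{k:v for k,v in p.items() if k!='pixels'})
    for k in ['lid_center','lid_hinge','box','rack','other_lid_center','lid_strap','box_hinge','pin','matches','stopper']:
        try:
            r=recognise(p,k);print(k,[(np.round(q['box']).tolist(),round(q['p'],2)) for q in r[:2]])
        except Exception as e: print(k,e)
pickle.dump(P,open('P0.pkl','wb'))
print(state()['clock'])
E
```

```text
pics
{'clock': 0.0, 'joints': array([-1.48480820e+00,  2.59355312e-01,  1.53606522e+00, -2.66773329e-05,
        1.34800914e+00, -2.02804349e-01]), 'joint_velocities': array([ 0.00094293,  0.00037589, -0.0001938 ,  0.00046217,  0.00044196,
        0.00053304]), 'joint_efforts': array([ 6.59000671e-04, -4.37300169e+01, -2.84005272e+01,  7.19602872e-02,
        4.13086417e-02, -1.29157365e-04]), 'tcp_pos': array([ 0.15660021, -0.5266652 ,  0.21781826]), 'orientation': array([-3.10708035e+00, -4.51804492e-01, -1.27580064e-04]), 'contact_force': array([ 0.47193963,  0.26816247, -0.07293331]), 'wrist_torque': array([ 0.0321089 ,  0.00404241, -0.00335579]), 'finger_gap': 0.09299579078943797} -0.0188
scene {'fx': 364.5564916652711, 'fy': 364.5564916652711, 'cx': 318.6166228275374, 'cy': 199.49516641495364, 'xyz': array([ 0.01963051, -0.42354715,  0.48560145]), 'orientation': array([-1.88730017,  0.92469009, -0.54638357]), 'shot': 1}
lid_center [([337.0, 234.0, 416.0, 303.0], 0.83), ([206.0, 179.0, 273.0, 236.0], 0.33)]
lid_hinge [([333.0, 234.0, 418.0, 302.0], 0.59)]
box [([209.0, 176.0, 27
[... 733 characters left out ...]
 [([195.0, 200.0, 274.0, 279.0], 0.59)]
rack [([424.0, 240.0, 454.0, 267.0], 0.74)]
other_lid_center [([423.0, 238.0, 453.0, 268.0], 0.58)]
lid_strap [([435.0, 217.0, 453.0, 249.0], 0.66), ([424.0, 240.0, 451.0, 266.0], 0.22)]
box_hinge [([188.0, 204.0, 271.0, 281.0], 0.91)]
pin []
matches [([213.0, 174.0, 226.0, 191.0], 0.5)]
stopper []
wrist {'fx': 309.70691628693146, 'fy': 309.70691628693146, 'cx': 325.5284452122942, 'cy': 200.56586649532528, 'xyz': array([ 0.23550342, -0.50368159,  0.3853442 ]), 'orientation': array([ 2.31823015, -1.72770543, -0.25936636]), 'shot': 3}
lid_center []
lid_hinge []
box []
rack []
other_lid_center []
lid_strap []
box_hinge []
pin []
matches []
stopper []
1.65
```

View pics/scene0.png

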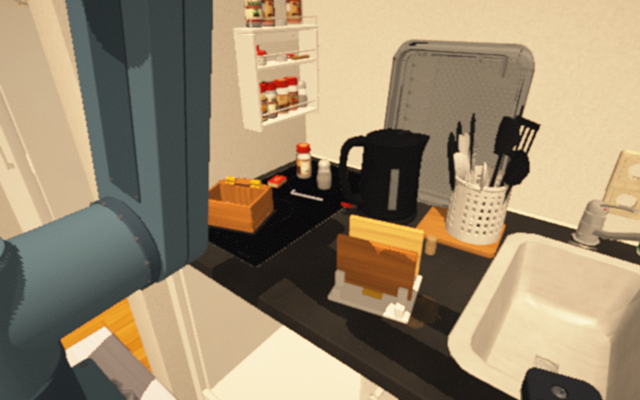

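View pics/side0.png

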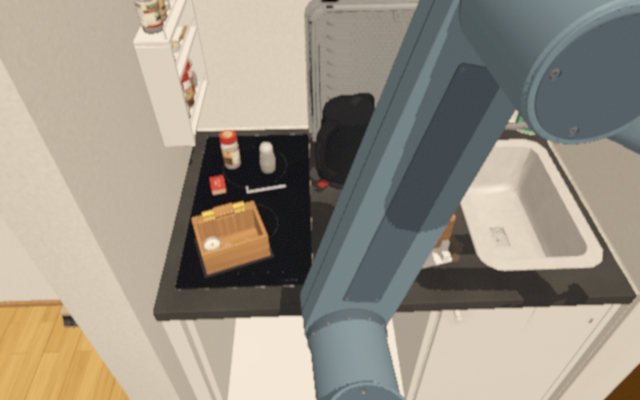

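View pics/wrist0.png

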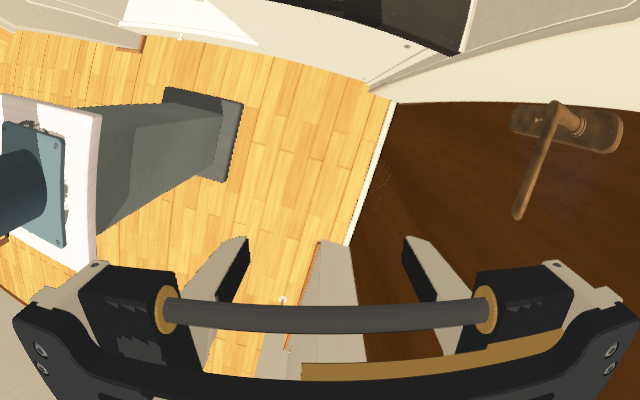

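```bash
python3 - <<'E'
import cv2
a=cv2.imread('pics/scene0.png')
cv2.imwrite('pics/a.png',cv2.resize(a[200:330,310:450],None,fx=5.5,fy=4.6,interpolation=cv2.INTER_CUBIC)) if 0 else cv2.imwrite('pics/a.png',cv2.resize(a[205:325,320:450],None,fx=5,fy=5,interpolation=cv2.INTER_CUBIC))
cv2.imwrite('pics/b.png',cv2.resize(a[165:245,195:335],None,fx=5.5,fy=5.5,interpolation=cv2.INTER_CUBIC))
a=cv2.imread('pics/side0.png')
cv2.imwrite('pics/c.png',cv2.resize(a[165:285,180:300],None,fx=5,fy=5,interpolation=cv2.INTER_CUBIC))
E
```

```text
(no output)
```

View pics/a.png

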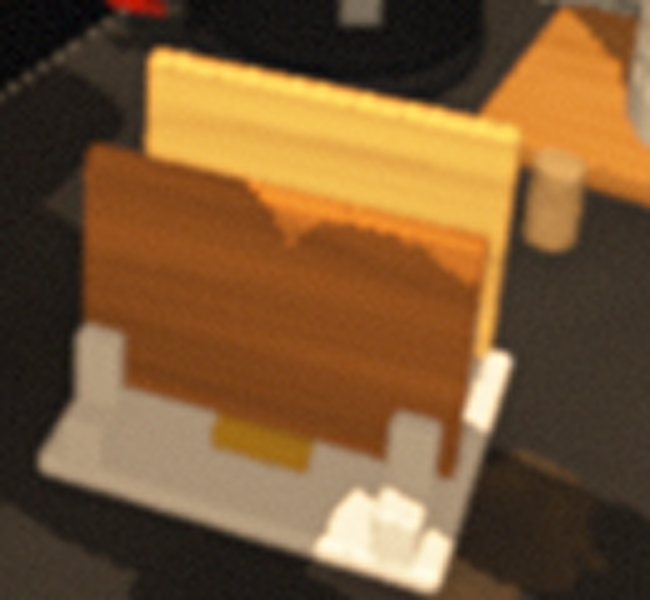

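View pics/b.png

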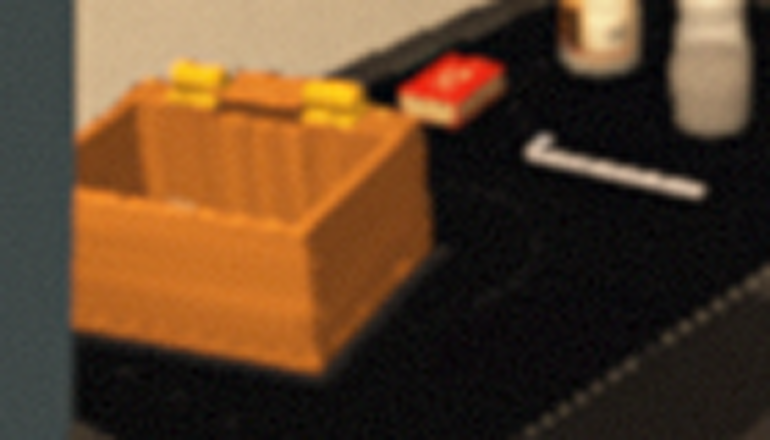

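View pics/c.png

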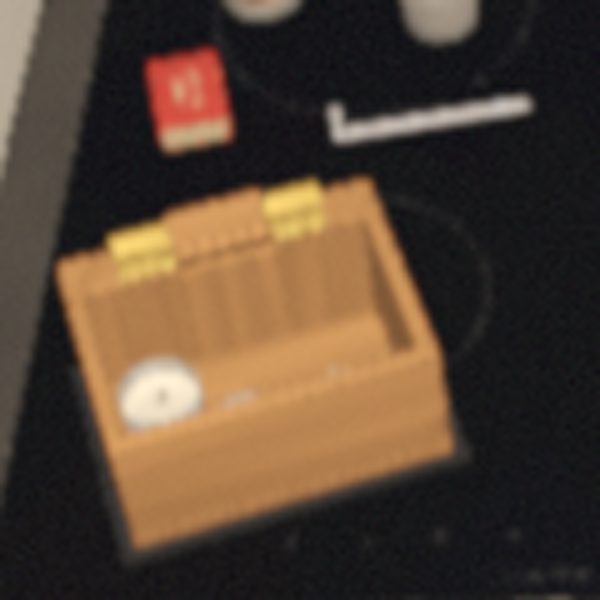

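```bash
cat >> h.py <<'E'
import pickle
from scipy.optimize import least_squares
def proj(p,X):
    X=np.atleast_2d(X); c=(X-p['xyz'])@Rm(p['orientation'])
    if abs(p['fx']-309.7)<1:
        r=np.hypot(c[:,0],c[:,1]);t=np.arctan2(r,c[:,2]);k=t/r
        return np.c_[p['cx']+p['fx']*k*c[:,0],p['cy']+p['fy']*k*c[:,1]]
    return np.c_[p['cx']+p['fx']*c[:,0]/c[:,2],p['cy']+p['fy']*c[:,1]/c[:,2]]
def tf(q,L):  # q x,y,yaw,z0 ; L in mm
    L=np.atleast_2d(L)/1000.; c,s=np.cos(q[2]),np.sin(q[2])
    return np.c_[q[0]+c*L[:,0]-s*L[:,1],q[1]+s*L[:,0]+c*L[:,1],q[3]+L[:,2]]
def fit(obs,x0,zfix=None):
    def f(q):
        q=np.array(q) if zfix is None else np.r_[q,zfix]
        return np.concatenate([(proj(p,tf(q,L))-uv).ravel() for p,L,uv in obs])
    r=least_squares(f,x0,loss='soft_l1'); return r.x,f(r.x)
E
python3 - <<'E'
from h import *
P=pickle.load(open('P0.pkl','rb'));S,D=P['scene'],P['side']
def z(uv,o,s): return (np.array(uv)+.5)/s-.5+np.array(o)
ob=[]
for L,uv in [((-55,-75,0),(322,375)),((-55,-75,72),(303,232)),((51,-49,83),(364,100)),((51,49,83),(172,86))]:
    ob.append((S,L,z(uv,(195,165),5.5)))
for L,uv in [((-55,75,0),(135,548)),((-55,-75,0),(455,455)),((-55,-75,72),(440,360)),((-55,75,72),(118,432)),((51,49,83),(108,243)),((51,-49,83),(322,196)),((55,75,72),(60,258)),((55,-75,72),(372,178))]:
    ob.append((D,L,z(uv,(180,165),5)))
q,r=fit(ob,[.5,.2,0],.005);print('box',q,np.round(r.reshape(-1,2),1).tolist())
print('hinge',tf(np.r_[q,.005],(51,0,83)))
ob=[]
for L,uv in [((-5,70,50),(88,150)),((-5,-70,50),(487,240)),((-5,-70,-50),(450,476))]:
    ob.append((S,L,z(uv,(320,205),5)))
q,r=fit(ob,[.4,-.2,0,.082]);print('lid',q,np.round(r.reshape(-1,2),1).tolist())
q,r=fit(ob,[.4,-.2,0],.082);print('lid',q,np.round(r.reshape(-1,2),1).tolist())
ob=[]
for L,uv in [((-65,75,0),(38,467)),((-65,-75,0),(432,592)),((65,-75,5),(512,360))]:
    ob.append((S,L,z(uv,(320,205),5)))
q,r=fit(ob,[.4,-.2,0],0);print('rack',q,np.round(r.reshape(-1,2),1).tolist())
ob=[]
for L,uv in [((-5,70,50),(150,55)),((-5,-70,50),(518,130))]:
    ob.append((S,L,z(uv,(320,205),5)))
q,r=fit(ob,[.4,-.2,0],.082);print('olid',q,np.round(r.reshape(-1,2),1).tolist())
s=state();print(Rm(s['orientation']))
w=P['wrist'];T=Rm(s['orientation']);print(T.T@(w['xyz']-s['tcp_pos']),T.T@Rm(w['orientation']))
E
```

```text
box [0.53324207 0.25412567 0.32543344] [[-0.3, -0.7], [0.3, -0.7], [-0.0, -0.8], [1.9, -3.1], [0.3, -0.2], [-0.6, -0.3], [-0.3, -1.2], [-2.2, 3.3], [1.5, 1.3], [-0.1, -0.2], [0.6, 3.3], [0.6, 2.7]]
hinge [[0.5815652  0.27043137 0.088     ]]
lid [ 0.48722337 -0.1779997   0.2445215   0.0788387 ] [[-0.2, -0.2], [-0.3, 0.5], [0.5, -0.4]]
lid [ 0.48354466 -0.17967418  0.24478647] [[-0.6, -0.4], [-0.0, 0.4], [0.7, -0.2]]
rack [ 0.51851674 -0.16890025  0.22188045] [[0.0, -0.3], [0.2, 0.3], [-0.2, -0.1]]
olid [ 0.55214941 -0.16054126  0.25150046] [[-0.4, -0.3], [0.3, 0.1]]
[[ 9.58590951e-01  2.84786566e-01  4.27491124e-06]
 [ 2.84786565e-01 -9.58590948e-01  7.94659834e-05]
 [ 2.67287357e-05 -7.49579354e-05 -9.99999997e-01]]
[ 8.22614497e-02 -1.08797768e-04 -1.66714355e-01] [[ 1.09057917e-03 -9.55883028e-01 -2.93745550e-01]
 [ 9.99999394e-01  9.98961737e-04  4.61923375e-04]
 [-1.48104149e-04 -2.93745876e-01  9.55883538e-01]]
```

Emit:
step_arm(motion=[[[0,0,-0.19,50,-29,-6,60],[0,0,-0.37,100,-58,-10,50],[0,0,-0.55,150,-87,-14,50],[0,0,-0.73,201,-118,-18,50],[0,0,-0.91,252,-148,-22,50],[0,0,-1.09,303,-178,-22,50],[0,0,-1.27,353,-207,-22,50],[0,0,-1.43,395,-231,-22,50],[0,0,-1.519,414,-242,-22,50],[0,0,-1.519,414,-242,-22,50]]])

```text
clock: 2.9
tcp_pos: [0.4853, -0.1761, 0.2405]
orientation: [-1.94, -2.471, -0.0]
contact_force: [0.4, -0.6, -0.3]
finger_gap: 0.0501
```

```bash
python3 - <<'E'
from h import *
P={}
for n in ['side','wrist','scene']:
    P[n]=read_camera(n);save(P[n],n+'1.png')
pickle.dump(P,open('P1.pkl','wb'));s=state();print(s['clock'],s['tcp_pos'],s['orientation'],s['joints'],s['finger_gap'])
a=cv2.imread('pics/side1.png');r=cv2.resize(a[170:290,380:520],None,fx=5,fy=5,interpolation=cv2.INTER_CUBIC);cv2.imwrite('pics/c1.png',r)
E
```

```text
3.05 [ 0.48405697 -0.17798509  0.24063013] [-1.94553049e+00 -2.46654655e+00  8.17573068e-04] [-5.68504934e-01  1.82514474e-01  1.57873684e+00 -5.16798006e-04
  1.38049799e+00 -8.03495640e-01] 0.04979198099684322
```

View pics/wrist1.png

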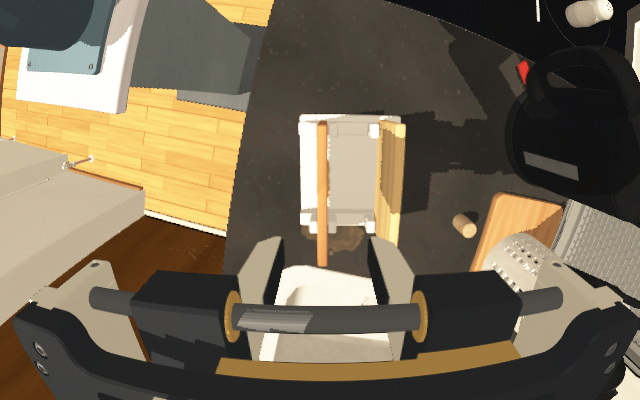

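View pics/side1.png

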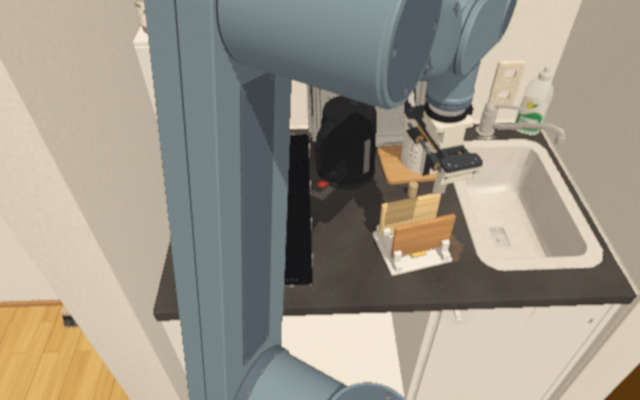

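View pics/scene1.png

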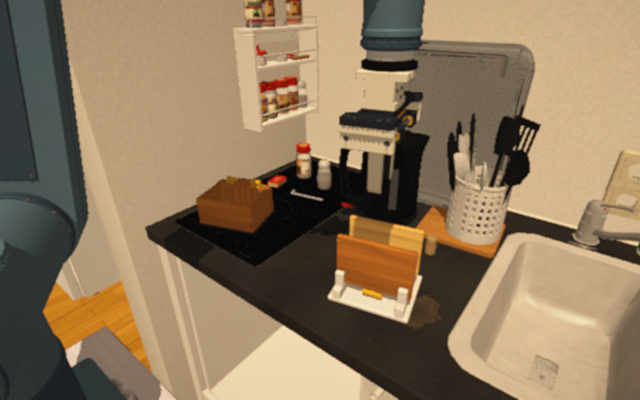

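```bash
python3 - <<'E'
from h import *
P=pickle.load(open('P1.pkl','rb'));s=state()
for n in P: print(n,proj(P[n],s['tcp_pos']), proj(P[n],tf([.485,-.177,.237,.082],[(0,0,50),(0,70,50),(0,-70,50),(7,0,-40),(-5,70,50),(-5,-70,50),(5,-70,50)])).round(1).tolist())
a=cv2.imread('pics/wrist1.png');r=cv2.resize(a[105:275,290:410],None,fx=3.5,fy=3.5,interpolation=cv2.INTER_CUBIC);cv2.imwrite('pics/w1.png',r)
a=cv2.imread('pics/scene1.png');r=cv2.resize(a[210:330,320:450],None,fx=5,fy=5,interpolation=cv2.INTER_CUBIC);cv2.imwrite('pics/a1.png',r)
E
```

```text
side [[431.60513448 184.50018483]] [[423.5, 220.7], [393.1, 227.4], [453.0, 214.2], [416.7, 244.9], [394.0, 229.1], [454.1, 215.8], [452.0, 212.6]]
wrist [[323.95506369 251.50850172]] [[325.7, 198.2], [325.8, 122.1], [325.6, 264.7], [331.5, 176.8], [320.2, 122.1], [320.7, 264.7], [330.6, 264.7]]
scene [[379.61605323 183.52329815]] [[375.0, 240.7], [337.0, 231.7], [416.3, 250.5], [373.0, 279.5], [335.9, 233.2], [415.7, 252.1], [416.9, 248.8]]
```

View pics/w1.png

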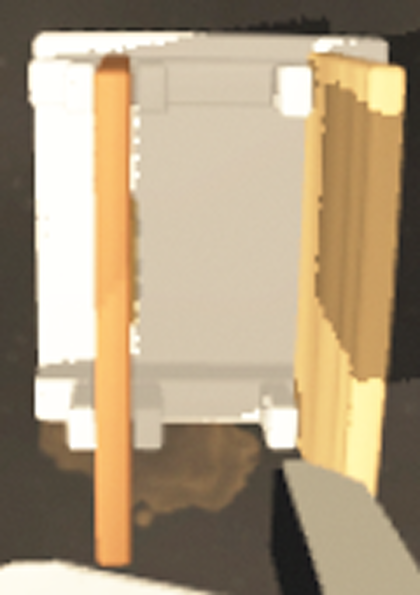

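View pics/a1.png

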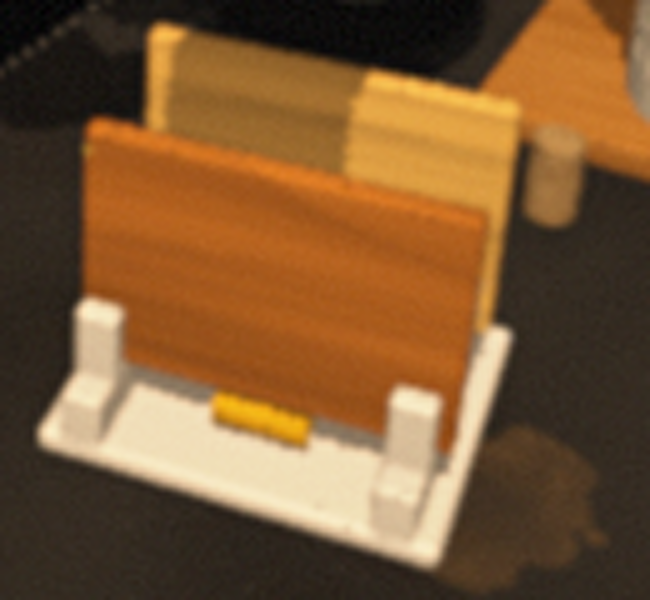

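View pics/c1.png

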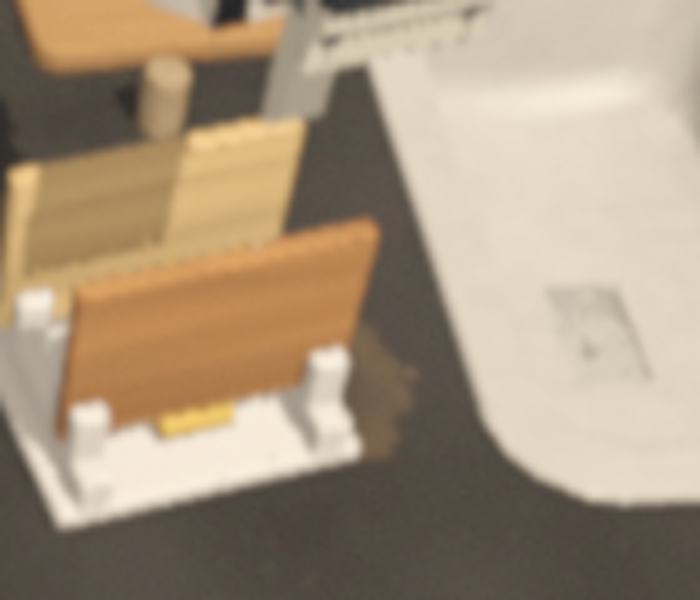

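```bash
python3 - <<'E'
from h import *
P=pickle.load(open('P1.pkl','rb'));S,D,W=P['scene'],P['side'],P['wrist']
def z(uv,o,s): return (np.array(uv)+.5)/s-.5+np.array(o)
o1=[(S,L,z(uv,(320,210),5)) for L,uv in [((-5,70,50),(87,132)),((-5,-70,50),(486,220)),((-5,-70,-50),(450,450))]]
o2=[(D,L,z(uv,(380,170),5)) for L,uv in [((-5,70,50),(78,297)),((-5,-70,50),(376,236)),((-5,70,-50),(62,435))]]
o3=[(W,L,z(uv,(290,105),3.5)) for L,uv in [((-5,70,50),(97,70)),((5,70,50),(131,70)),((-5,-70,50),(96,565)),((5,-70,50),(130,565))]]
for o in (o1,o2,o3,o1+o2+o3):
    q,r=fit(o,[.48,-.18,.24],.082);print(q.round(4),np.round(r,1).tolist())
q,r=fit(o1+o2+o3,[.48,-.18,.24,.08]);print(q.round(4))
# finger pads of gap 50 at tip: project
s=state();T=Rm(s['orientation'])
for g in (-25,25):
  for x in (-7.5,7.5): print(g,x,proj(W,s['tcp_pos']+T@np.array([x,g,0])/1000).round(1))
a=cv2.imread('pics/wrist1.png');r=cv2.resize(a[215:305,235:415],None,fx=4.4,fy=4.4,interpolation=cv2.INTER_CUBIC);cv2.imwrite('pics/w2.png',r)
E
```

```text
[ 0.4811 -0.1804  0.2668] [-1.2, -0.6, 0.2, -0.2, 0.7, 0.5]
[ 0.4849 -0.1802  0.2136] [-0.0, -0.4, 1.0, -0.5, -1.1, 1.1]
[ 0.4821 -0.1798  0.2331] [-0.8, -0.3, 0.8, -0.3, -0.1, 0.4, 0.1, 0.4]
[ 0.4823 -0.1798  0.2325] [-0.6, -1.8, -0.2, 0.0, 0.3, 0.8, 0.2, 0.9, 0.9, -0.1, -0.9, 2.4, -0.5, -0.2, 1.1, -0.2, 0.1, 0.4, 0.3, 0.5]
[ 0.4824 -0.1799  0.2326  0.0818]
-25 -7.5 [[283.1 262. ]]
-25 7.5 [[281.8 239.8]]
25 -7.5 [[364.8 262.2]]
25 7.5 [[366.2 240. ]]
```

View pics/w2.png

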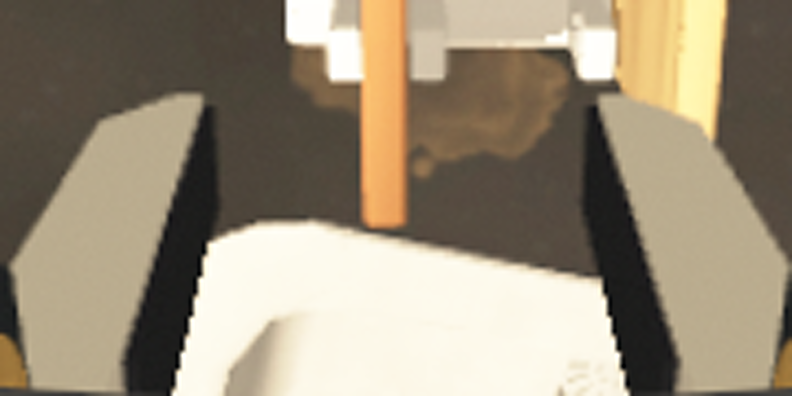

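```bash
cat >> h.py <<'E'
def plan(x,y,z,psi):
    s=state();T=Rm(s['orientation']);t=np.array([x,y,z])
    c,sn=np.cos(psi),np.sin(psi);G=np.array([[c,sn,0],[sn,-c,0],[0,0,-1.]])
    print('t',s['clock'],'pos',s['tcp_pos'].round(4),'F',s['contact_force'].round(1),'gap',s['finger_gap'],'yaw',np.arctan2(T[1,0],T[0,0]).round(4))
    print('shift mm',(T.T@(t-s['tcp_pos'])*1000).round(1),'turn',R.from_matrix(T.T@G).as_rotvec().round(4))
E
python3 - <<'E'
from h import *
plan(.4815,-.1798,.093,np.pi/2+.2325)
E
```

```text
t 3.05 pos [ 0.4841 -0.178   0.2406] F [-0.  -0.7 -0.5] gap 0.04979198099684322 yaw 1.8059
shift mm [ -1.1  -2.8 147.6] turn [-0.0005  0.0002  0.0026]
```

Emit:
step_arm(motion=[[[0,0,0,-1,-3,20,50],[0,0,0,-1,-3,45,50],[0,0,0,-1,-3,70,50],[0,0,0,-1,-3,95,50],[0,0,0,-1,-3,115,50],[0,0,0,-1,-3,130,50],[0,0,0,-1,-3,140,40],[0,0,0,-1,-3,147,34],[0,0,0,-1,-3,147,30],[0,0,0,-1,-3,147,30]]])

```text
clock: 4.3
tcp_pos: [0.4823, -0.1792, 0.0941]
orientation: [1.943, 2.468, 0.0]
contact_force: [0.5, -0.6, 0.1]
finger_gap: 0.0302
```

```bash
python3 - <<'E'
from h import *
W=read_camera('wrist');save(W,'wrist2.png')
plan(.4815,-.1798,.093,np.pi/2+.2325)
E
```

```text
t 4.35 pos [ 0.4823 -0.1792  0.0942] F [-0.6 -0.5 -0.5] gap 0.030127554166408596 yaw 1.8079
shift mm [-0.4 -1.   1.2] turn [0.0008 0.0008 0.0046]
```

View pics/wrist2.png

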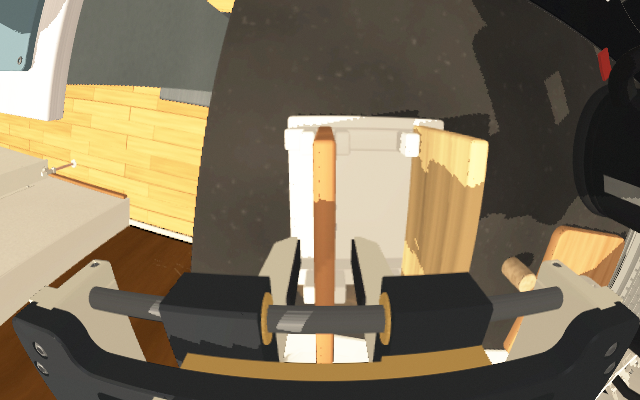

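Emit:
step_arm(motion=[[[0,0,0.003,0,-0.5,0,0],[0,0,0.003,0,-0.5,0,0],[0,0,0.003,0,-0.5,0,0],[0,0,0.003,0,-0.5,0,0],[0,0,0.003,0,-0.5,0,0],[0,0,0.003,0,-0.5,-5,0],[0,0,0.003,0,-0.5,-15,0],[0,0,0.003,0,-0.5,-30,0],[0,0,0.003,0,-0.5,-50,0],[0,0,0.003,0,-0.5,-70,0]]])

```text
clock: 5.6
tcp_pos: [0.4815, -0.1792, 0.1652]
orientation: [1.947, 2.465, 0.0]
contact_force: [0.5, 0.2, -2.2]
finger_gap: 0.01
```

```bash
python3 - <<'E'
from h import *
P={}
for n in ['side','scene','wrist']:
    P[n]=read_camera(n);save(P[n],n+'3.png')
pickle.dump(P,open('P3.pkl','wb'))
plan(.5,.1,.25,np.pi/2+.2325);print(state()['wrist_torque'])
a=[cv2.imread('pics/%s3.png'%n) for n in('scene','side')]
cv2.imwrite('pics/x3.png',np.hstack([cv2.resize(a[0][160:330,310:450],None,fx=3,fy=3),cv2.resize(a[1][150:290,370:490],None,fx=3.0,fy=3.643)]))
E
```

```text
t 5.75 pos [ 0.4823 -0.1797  0.1653] F [ 0.6 -0.5 -2.7] gap 0.009359228717753 yaw 1.8048
shift mm [267.7  82.3 -85.2] turn [0.0024 0.0025 0.0015]
[ 0.00744185 -0.09667539 -0.03228132]
```

View pics/x3.png

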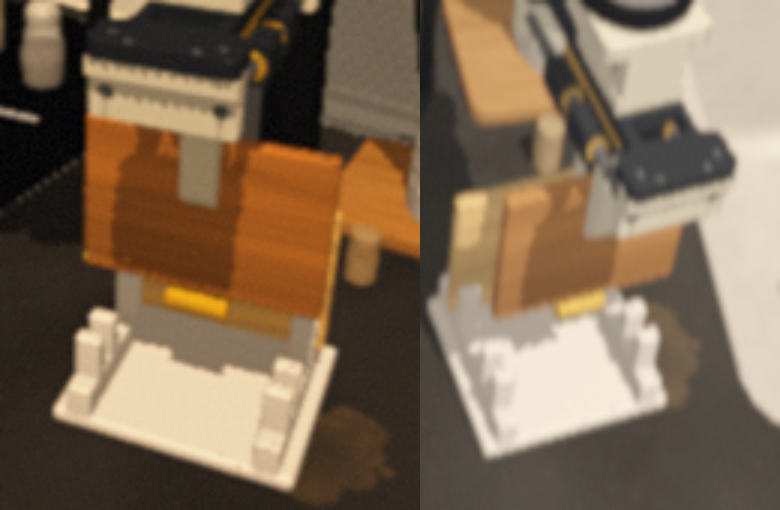

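View pics/wrist3.png

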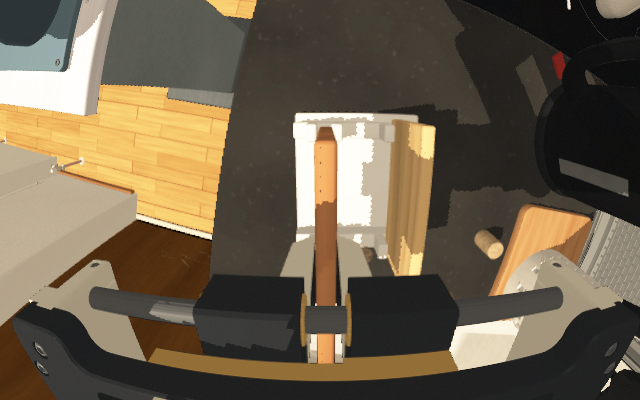

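```bash
cat >> h.py <<'E'
def ray(p,u,v):
    d=np.array([(u-p['cx'])/p['fx'],(v-p['cy'])/p['fy'],1.]);return Rm(p['orientation'])@d
def tri(p,a,q,b):
    f=lambda X: np.r_[(proj(p,X)[0]-a),(proj(q,X)[0]-b)]
    r=least_squares(f,[.6,.2,.2]);return r.x.round(3),np.abs(r.fun).max().round(1)
E
python3 - <<'E'
from h import *
P=pickle.load(open('P0.pkl','rb'));S,D=P['scene'],P['side']
print('shelf',tri(S,(249,129),D,(193,140)),tri(S,(236,33),D,(187,38)),tri(S,(249,129),D,(165,143)))
print('kettle handle',tri(S,(345,140),D,(325,103)), 'lidtop',tri(S,(395,130),D,(350,97)))
print('bottle',tri(S,(303,145),D,(228,133)))
P=pickle.load(open('P3.pkl','rb'))
print(np.round(proj(P['wrist'],tf([.482,-.1797,.2335,.1528],[(-5,70,50),(5,70,50)])),1))
E
```

```text
shelf (array([0.689, 0.339, 0.197]), np.float64(4.4)) (array([0.661, 0.302, 0.455]), np.float64(10.0)) (array([0.747, 0.423, 0.157]), np.float64(0.3))
kettle handle (array([0.746, 0.039, 0.226]), np.float64(13.6)) lidtop (array([ 0.817, -0.037,  0.224]), np.float64(2.5))
bottle (array([0.841, 0.284, 0.11 ]), np.float64(0.9))
[[311.8 136.3]
 [335.6 136.3]]
```

```bash
python3 - <<'E'
from h import *
plan(.5816,.2704,.255,np.pi/2+.325)
a=cv2.imread('pics/wrist3.png');cv2.imwrite('pics/w3.png',cv2.resize(a[110:250,280:440],None,fx=4,fy=4,interpolation=cv2.INTER_CUBIC))
E
```

```text
t 5.75 pos [ 0.4823 -0.1797  0.1653] F [ 0.6 -0.5 -2.7] gap 0.009359228717753 yaw 1.8048
shift mm [414.5 201.2 -90.3] turn [ 0.0023  0.0026 -0.091 ]
```

View pics/w3.png

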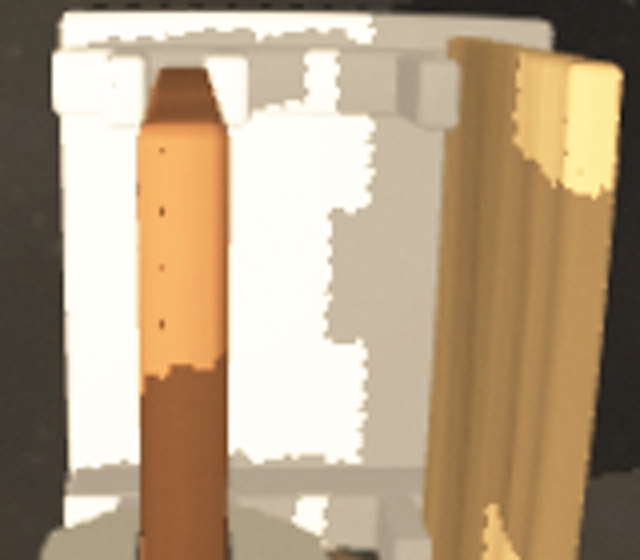

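Emit:
step_arm(motion=[[[0,0,0,0,0,-25,0],[0,0,0,5,2,-60,0],[0,0,-0.01,35,15,-85,0],[0,0,-0.02,85,38,-90,0],[0,0,-0.035,145,68,-90,0],[0,0,-0.05,205,100,-90,0],[0,0,-0.065,262,128,-90,0],[0,0,-0.08,310,151,-90,0],[0,0,-0.09,345,168,-90,0],[0,0,-0.091,362,176,-90,0]]])

```text
clock: 7.0
tcp_pos: [0.5682, 0.216, 0.2523]
orientation: [-1.829, -2.553, 0.002]
contact_force: [0.6, 0.2, -1.5]
finger_gap: 0.0099
```

```bash
python3 - <<'E'
from h import *
P={}
for n in ['wrist','side','scene']:
    P[n]=read_camera(n);save(P[n],n+'4.png')
pickle.dump(P,open('P4.pkl','wb'))
plan(.5816,.2704,.24,np.pi/2+.325)
E
```

```text
t 7.15 pos [0.5684 0.2136 0.2529] F [-0.2 -0.1 -1. ] gap 0.009895465784762436 yaw 1.8967
shift mm [49.6 30.8 12.8] turn [-0.0017  0.0005  0.0009]
```

View pics/wrist4.png

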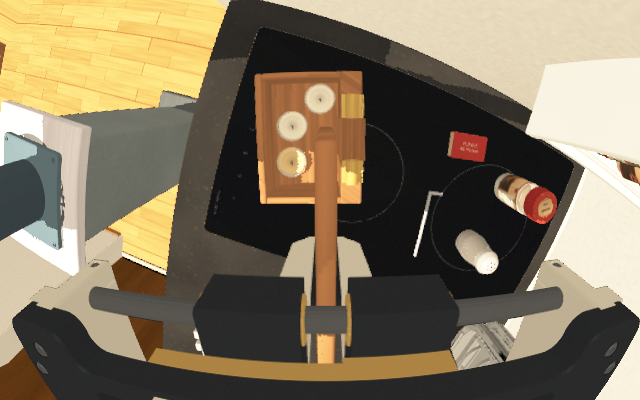

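View pics/side4.png

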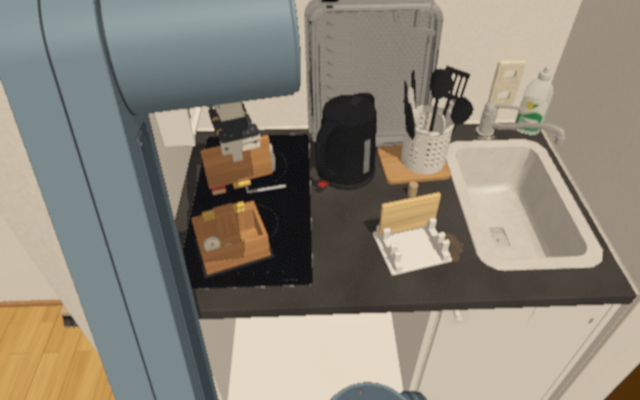

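View pics/scene4.png

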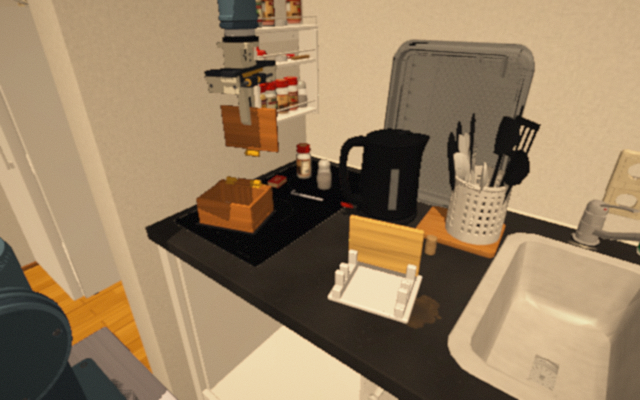

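```bash
python3 - <<'E'
from h import *
P=pickle.load(open('P4.pkl','rb'));W=P['wrist'];S=P['scene'];D=P['side']
def wr(u,v,z):
    x,y=u-W['cx'],v-W['cy'];r=np.hypot(x,y);t=r/W['fx'];d=np.array([x/r*np.sin(t),y/r*np.sin(t),np.cos(t)])
    d=Rm(W['orientation'])@d; return (W['xyz']+d*(z-W['xyz'][2])/d[2]).round(3)
for z in (.15,.2,.25,.3): print(z,wr(547,65,z),wr(527,135,z))
a=cv2.imread('pics/wrist4.png');cv2.imwrite('pics/w4.png',cv2.resize(a[60:215,245:385],None,fx=3.8,fy=3.8,interpolation=cv2.INTER_CUBIC))
a=cv2.imread('pics/side4.png');cv2.imwrite('pics/c4.png',cv2.resize(a[110:280,180:290],None,fx=3.5,fy=3.5,interpolation=cv2.INTER_CUBIC))
a=cv2.imread('pics/scene4.png');cv2.imwrite('pics/a4.png',cv2.resize(a[90:240,190:300],None,fx=4,fy=4,interpolation=cv2.INTER_CUBIC))
q=[.53324,.254126,.32543,.005]
for n in P: print(n,proj(P[n],tf(q,[(51,49,83),(51,-49,83),(51,0,83)])).round(1).tolist(), proj(P[n],tf(q,[(-55,75,72),(-55,-75,72),(55,-75,72),(55,75,72)])).round(1).tolist())
E
```

```text
0.15 [0.736 0.426 0.15 ] [0.738 0.346 0.15 ]
0.2 [0.7   0.401 0.2  ] [0.701 0.337 0.2  ]
0.25 [0.664 0.377 0.25 ] [0.665 0.327 0.25 ]
0.3 [0.628 0.352 0.3  ] [0.629 0.317 0.3  ]
wrist [[354.4, 95.5], [352.8, 185.3], [353.8, 141.1]] [[256.8, 74.0], [261.0, 204.3], [354.8, 204.6], [357.4, 72.7]]
side [[202.7, 214.5], [243.9, 203.6], [223.5, 209.0]] [[201.0, 254.3], [267.3, 235.4], [254.6, 202.9], [192.2, 219.5]]
scene [[227.8, 177.1], [260.7, 182.0], [244.0, 179.5]] [[195.8, 196.7], [250.0, 206.0], [270.8, 186.6], [220.7, 179.0]]
```

View pics/w4.png

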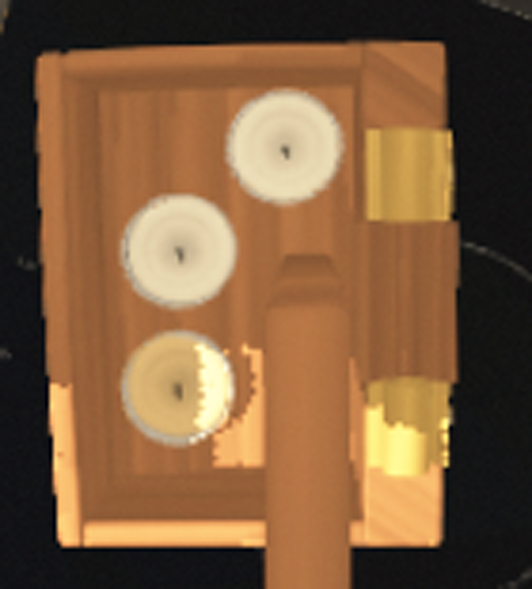

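View pics/c4.png

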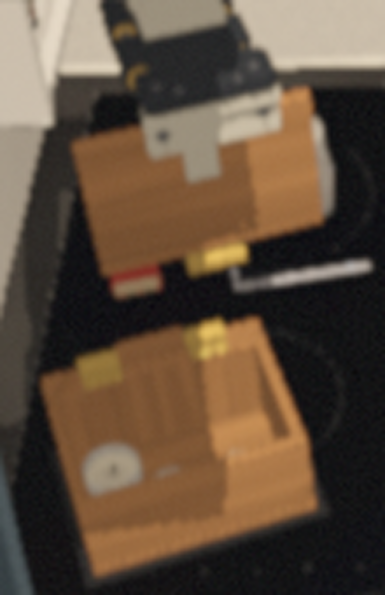

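View pics/a4.png

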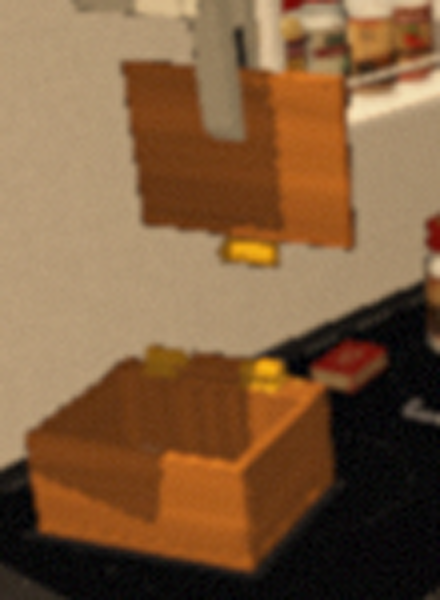

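```bash
python3 - <<'E'
from h import *
st={'P1':([.48405697,-.17798509,.24063],1.8059),'P3':([.4823,-.1797,.1653],1.8048),'P4':([.5684,.2136,.2529],1.8967)}
for k,(t,psi) in st.items():
    W=pickle.load(open(k+'.pkl','rb'))['wrist']
    c,sn=np.cos(psi),np.sin(psi);G=np.array([[c,sn,0],[sn,-c,0],[0,0,-1.]])
    print(k,(G.T@(W['xyz']-t)*1000).round(1),R.from_matrix(G.T@Rm(W['orientation'])).as_rotvec().round(4))
W=pickle.load(open('P4.pkl','rb'))['wrist']
def z(u,v): return np.array([(u+.5)/3.8-.5+245,(v+.5)/3.8-.5+60])
o=[(W,L,z(*uv)) for L,uv in [((-55,75,72),(38,56)),((-55,-75,72),(60,545)),((55,75,72),(442,42)),((55,-75,72),(441,545)),((51,49,83),(409,128)),((51,-49,83),(409,475)),((51,23,83),(409,221)),((51,-23,83),(409,378))]]
q,r=fit(o,[.53,.25,.32],.005);print(q.round(4),r.round(1).reshape(-1,2).tolist(),tf(np.r_[q,.005],(51,0,83)).round(4))
E
```

```text
P1 [  83.2    0.7 -166.6] [-0.235 -0.234  1.555]
P3 [ 8.250e+01 -1.000e-01 -1.678e+02] [-0.2415 -0.234   1.5573]
P4 [  84.7    0.7 -166.2] [-0.2334 -0.2348  1.5552]
[0.5317 0.255  0.3398] [[0.2, -0.8], [0.5, 0.7], [-5.6, 0.0], [-5.9, -0.2], [0.4, 0.2], [0.1, -1.2], [0.5, -0.0], [0.3, 1.1]] [[0.5798 0.272  0.088 ]]
```

Emit:
step_arm(motion=[[[0,0,-0.003,8,5,0,0],[0,0,-0.005,22,13,0,0],[0,0,-0.009,38,22,3,0],[0,0,-0.009,48,28,10,0],[0,0,-0.009,51,29,22,0],[0,0,-0.009,51,29,36,0],[0,0,-0.009,51,29,50,0],[0,0,-0.009,51,29,60,0],[0,0,-0.009,51,29,65,0],[0,0,-0.009,51,29,65,0]]])

```text
clock: 8.4
tcp_pos: [0.5798, 0.2712, 0.1884]
orientation: [-1.821, -2.559, 0.0]
contact_force: [1.4, -0.4, -1.0]
finger_gap: 0.0099
```

```bash
python3 - <<'E'
from h import *
P={}
for n in ['wrist','side','scene']:
    P[n]=read_camera(n);save(P[n],n+'5.png')
pickle.dump(P,open('P5.pkl','wb'))
plan(.580,.2715,.161,np.pi/2+.335)
a=cv2.imread('pics/wrist5.png');cv2.imwrite('pics/w5.png',cv2.resize(a[30:260,230:420],None,fx=2.6,fy=2.6,interpolation=cv2.INTER_CUBIC))
a=cv2.imread('pics/side5.png');cv2.imwrite('pics/c5.png',cv2.resize(a[150:280,180:290],None,fx=4.5,fy=4.5,interpolation=cv2.INTER_CUBIC))
a=cv2.imread('pics/scene5.png');cv2.imwrite('pics/a5.png',cv2.resize(a[110:240,190:300],None,fx=4.5,fy=4.5,interpolation=cv2.INTER_CUBIC))
E
```

```text
t 8.55 pos [0.5803 0.2715 0.1894] F [-0.3 -0.2 -2.1] gap 0.009680315129040485 yaw 1.9048
shift mm [ 0.1 -0.3 28.4] turn [ 0.0013  0.0001 -0.001 ]
```

View pics/w5.png

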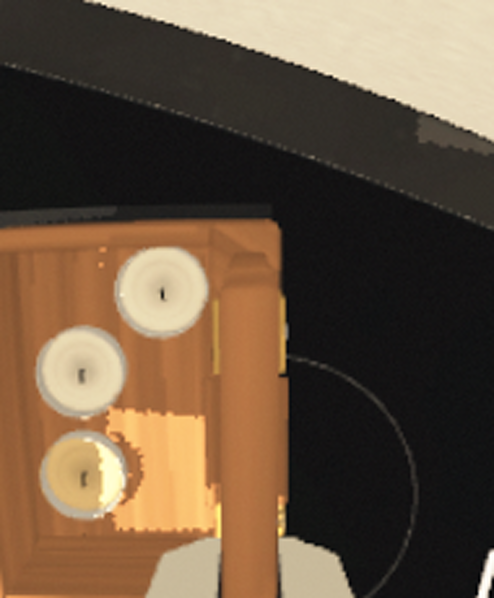

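View pics/c5.png

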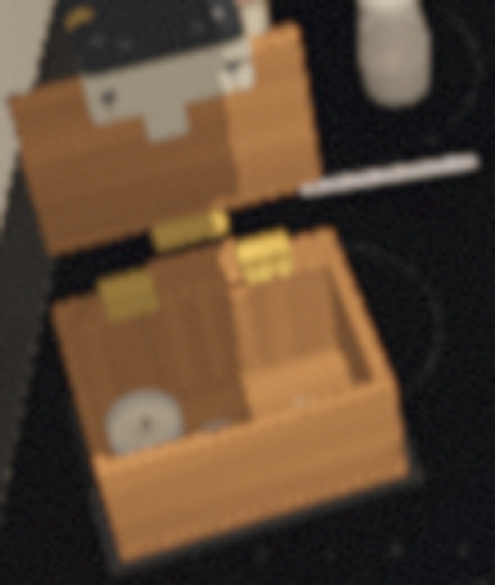

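View pics/a5.png

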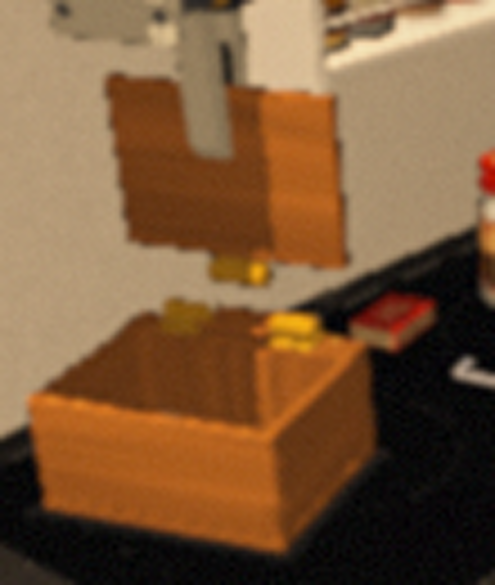

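Emit:
step_arm(motion=[[[0,0,0,1.5,0,3,0],[0,0,0,1.5,0,7,0],[0,0,0,1.5,0,11,0],[0,0,0,1.5,0,15,0],[0,0,0,1.5,0,18,0],[0,0,0,1.5,0,20,0],[0,0,0,1.5,0,21,0],[0,0,0,1.5,0,22,0],[0,0,0,1.5,0,23,0],[0,0,0,1.5,0,23,0]]])

```text
clock: 9.8
tcp_pos: [0.5794, 0.2728, 0.1656]
orientation: [-1.821, -2.56, 0.0]
contact_force: [-0.5, -0.3, -1.6]
finger_gap: 0.01
```

```bash
python3 - <<'E'
from h import *
P={}
for n in ['wrist','side','scene']:
    P[n]=read_camera(n);save(P[n],n+'6.png')
pickle.dump(P,open('P6.pkl','wb'))
plan(.580,.2715,.161,np.pi/2+.335);print(state()['wrist_torque'])
a=cv2.imread('pics/wrist6.png');b=cv2.imread('pics/side6.png');c=cv2.imread('pics/scene6.png')
f=lambda a,s:cv2.resize(a,None,fx=s,fy=s,interpolation=cv2.INTER_CUBIC)
cv2.imwrite('pics/x6.png',np.hstack([f(b[170:270,180:270],4.4),f(c[125:225,200:285],4.4)]))
cv2.imwrite('pics/w6.png',f(a[60:260,250:400],3))
E
```

```text
t 9.95 pos [0.5795 0.2728 0.1658] F [-0.1  0.6 -0.6] gap 0.009963258514548524 yaw 1.9048
shift mm [-1.4  0.1  4.8] turn [ 0.0002  0.     -0.001 ]
[-0.01117535 -0.11104457  0.011253  ]
```

View pics/x6.png

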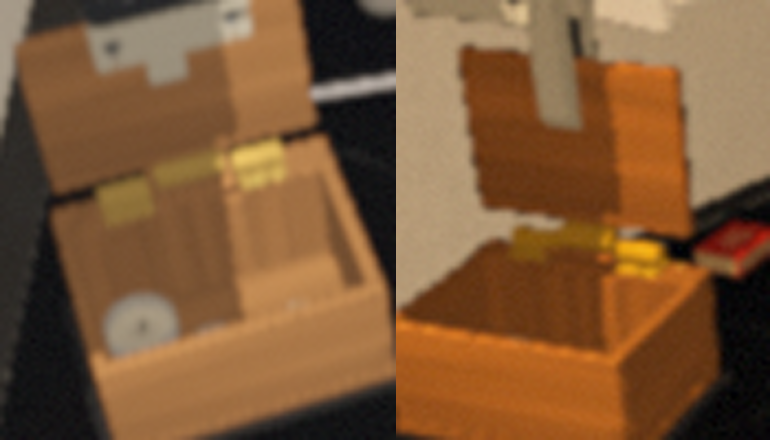

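View pics/w6.png

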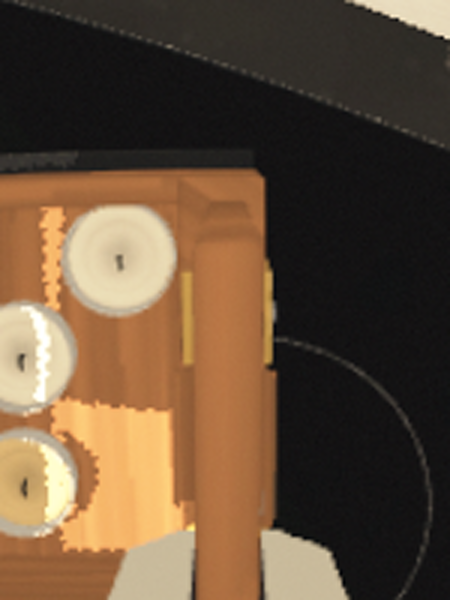

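Emit:
step_arm(motion=[[[0,0,0,0,0,0.5,0],[0,0,0,0,0,1,0],[0,0,0,0,0,1.5,0],[0,0,0,0,0,2,0],[0,0,0,0,0,2.5,0],[0,0,0,0,0,3,0],[0,0,0,0,0,3.5,0],[0,0,0,0,0,4,0],[0,0,0,0,0,4,0],[0,0,0,0,0,4,0]]])

```text
clock: 11.2
tcp_pos: [0.5793, 0.2728, 0.1617]
orientation: [-1.821, -2.56, 0.0]
contact_force: [-1.1, -1.2, -0.9]
finger_gap: 0.0099
```

```bash
python3 - <<'E'
from h import *
plan(.580,.2715,.161,np.pi/2+.335);print(state()['wrist_torque'])
E
```

```text
t 11.2 pos [0.5793 0.2728 0.1617] F [-1.1 -1.2 -0.9] gap 0.009909683524753927 yaw 1.9048
shift mm [-1.4  0.2  0.7] turn [-0.0002 -0.     -0.001 ]
[-0.07948168  0.01035227  0.02395691]
```

No contact yet; continue slowly.

Emit:
step_arm(motion=[[[0,0,0,0,0,0.3,0],[0,0,0,0,0,0.6,0],[0,0,0,0,0,0.9,0],[0,0,0,0,0,1.2,0],[0,0,0,0,0,1.5,0],[0,0,0,0,0,1.5,0],[0,0,0,0,0,1.5,0],[0,0,0,0,0,1.5,0],[0,0,0,0,0,1.5,0],[0,0,0,0,0,1.5,0]]])

```text
clock: 12.45
tcp_pos: [0.5794, 0.2728, 0.1616]
orientation: [1.821, 2.559, 0.001]
contact_force: [-3.5, -1.1, 9.3]
finger_gap: 0.0096
```

```bash
python3 - <<'E'
from h import *
P={}
for n in ['wrist','side','scene']:
    P[n]=read_camera(n);save(P[n],n+'7.png')
plan(.580,.2715,.161,np.pi/2+.335);print(state()['wrist_torque'])
a=cv2.imread('pics/wrist7.png');b=cv2.imread('pics/side7.png');c=cv2.imread('pics/scene7.png')
f=lambda a,s:cv2.resize(a,None,fx=s,fy=s,interpolation=cv2.INTER_CUBIC)
cv2.imwrite('pics/x7.png',np.hstack([f(b[180:250,185:265],5),f(c[145:215,215:280],5)]))
E
```

```text
t 12.6 pos [0.5794 0.2728 0.1616] F [-3.9 -2.   8. ] gap 0.009993561000373078 yaw 1.9049
shift mm [-1.5  0.2  0.6] turn [ 0.0009  0.0001 -0.0009]
[-0.33900898  0.8446682   0.04224173]
```

View pics/x7.png

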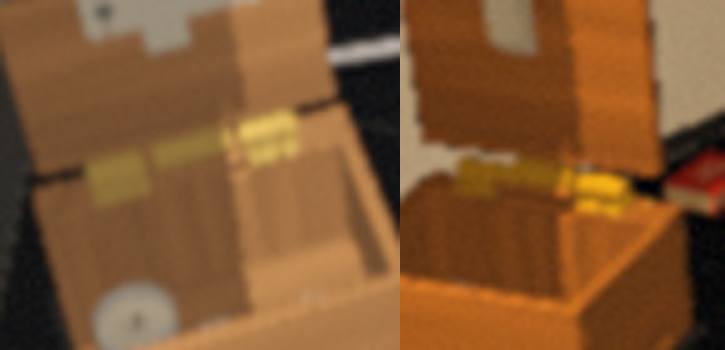

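Emit:
step_arm(motion=[[[0,0,0,0,-0.3,0,0],[0,0,0,0,-0.6,0,0],[0,0,0,0,-0.9,0,0],[0,0,0,0,-1.0,0,0],[0,0,0,0,-1.0,0,0],[0,0,0,0,-1.0,0,0],[0,0,0,0,-1.0,0,0],[0,0,0,0,-1.0,0,0],[0,0,0,0,-1.0,0,0],[0,0,0,0,-1.0,0,0]]])

```text
clock: 13.85
tcp_pos: [0.5783, 0.2725, 0.1605]
orientation: [1.821, 2.56, -0.0]
contact_force: [-3.0, -1.4, 6.6]
finger_gap: 0.0099
```

```bash
python3 - <<'E'
from h import *
plan(.580,.2715,.161,np.pi/2+.335);s=state();T=Rm(s['orientation']);print(s['wrist_torque'],T.T@s['contact_force'],T.T@s['wrist_torque'])
E
```

```text
t 13.85 pos [0.5783 0.2725 0.1605] F [-3.  -1.4  6.6] gap 0.009870636718447361 yaw 1.9048
shift mm [-1.4  1.3 -0.5] turn [-0.      0.     -0.0009]
[-0.25172106  0.55682052  0.02756512] [-0.353837   -3.29555274 -6.63881427] [ 0.60857179 -0.05524023 -0.02759194]
```

Emit:
step_arm(motion=[[[0,0,0,0,-0.3,0.2,0],[0,0,0,0,-0.6,0.4,0],[0,0,0,0,-0.9,0.6,0],[0,0,0,0,-1.2,0.8,0],[0,0,0,0,-1.5,1.0,0],[0,0,0,0,-1.5,1.0,0],[0,0,0,0,-1.5,1.0,0],[0,0,0,0,-1.5,1.0,0],[0,0,0,0,-1.5,1.0,0],[0,0,0,0,-1.5,1.0,0]]])

```text
clock: 15.1
tcp_pos: [0.578, 0.2723, 0.1604]
orientation: [1.82, 2.558, 0.004]
contact_force: [-1.4, 0.5, 8.6]
finger_gap: 0.0096
```

```bash
python3 - <<'E'
from h import *
plan(.580,.2715,.161,np.pi/2+.335);s=state();T=Rm(s['orientation']);print(s['wrist_torque'],T.T@s['contact_force'],T.T@s['wrist_torque'])
E
```

```text
t 15.1 pos [0.578  0.2723 0.1604] F [-1.4  0.5  8.6] gap 0.009563237959191742 yaw 1.9048
shift mm [-1.4  1.6 -0.5] turn [ 0.003   0.0001 -0.001 ]
[-0.09214847  0.33265528  0.0514361 ] [ 0.88386205 -1.14926009 -8.63638577] [ 0.34447607  0.02215939 -0.05139793]
```

```bash
python3 - <<'E'
from h import *
P={}
for n in ['wrist','side','scene']:
    P[n]=read_camera(n);save(P[n],n+'8.png')
pickle.dump(P,open('P8.pkl','wb'))
plan(.580,.2715,.161,np.pi/2+.335);s=state();T=Rm(s['orientation']);print(T.T@s['contact_force'],T.T@s['wrist_torque'])
a=cv2.imread('pics/wrist8.png');b=cv2.imread('pics/side8.png');c=cv2.imread('pics/scene8.png')
f=lambda a,s:cv2.resize(a,None,fx=s,fy=s,interpolation=cv2.INTER_CUBIC)
cv2.imwrite('pics/x8.png',np.hstack([f(b[190:230,190:255],6),f(c[165:205,215:275],6)]))
cv2.imwrite('pics/w8.png',f(a[60:260,250:400],3))
E
```

```text
t 15.25 pos [0.578  0.2723 0.1605] F [-1.5  0.1  7.5] gap 0.010080671045670102 yaw 1.9049
shift mm [-1.4  1.6 -0.5] turn [ 0.0029  0.0001 -0.0009]
[ 0.57116604 -1.3264067  -7.49491307] [ 0.32433986 -0.04467087 -0.03369747]
```

View pics/x8.png

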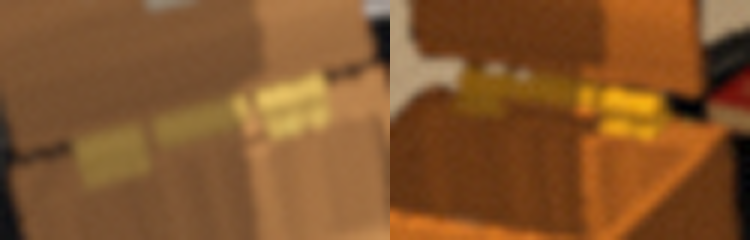

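View pics/w8.png

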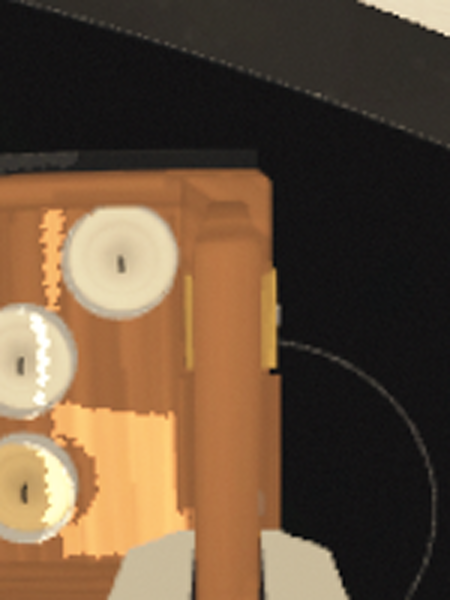

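Emit:
step_arm(motion=[[[0,0,0,0,-0.3,0,0],[0,0,0,0,-0.6,0,0],[0,0,0,0,-0.6,0,0],[0,0,0,0,-0.6,0,0],[0,0,0,0,-0.6,0,0],[0,0,0,0,-0.6,0,0],[0,0,0,0,-0.6,0,0],[0,0,0,0,-0.6,0,0],[0,0,0,0,-0.6,0,0],[0,0,0,0,-0.6,0,0]]])

```text
clock: 16.5
tcp_pos: [0.5779, 0.2723, 0.1605]
orientation: [1.82, 2.558, 0.005]
contact_force: [-0.4, 0.3, 7.1]
finger_gap: 0.0096
```

```bash
python3 - <<'E'
from h import *
plan(.580,.2715,.161,np.pi/2+.335);s=state();T=Rm(s['orientation']);print(T.T@s['contact_force'],T.T@s['wrist_torque'])
E
```

```text
t 16.5 pos [0.5779 0.2723 0.1605] F [-0.4  0.3  7.1] gap 0.009566290974554779 yaw 1.9048
shift mm [-1.4  1.7 -0.5] turn [ 0.004   0.0001 -0.001 ]
[ 0.41959354 -0.24272496 -7.07328941] [ 0.0401504  -0.01048625 -0.09731045]
```

```bash
python3 - <<'E'
from h import *
print(hand_in()); s=state();print(s['clock'],s['tcp_pos'],s['contact_force'],s['finger_gap'])
E
```

```text
the job is handed in; nothing more can be done
None
the job is handed in; nothing more can be done
```

I lifted the lid with the brass tube straight out of the rack. I carried it upright, strap facing away from the candles, and lowered its tube into the V seat between the two box tubes. I handed the job in at about 16.5 s, still holding the lid.

**Seating:** The tube first touched only the back wall of the V, so I shifted the lid about 1.5 mm towards the candles until it slid down and stopped. A further sideways nudge of 0.6 mm did not move it. At the end the sideways force was about 0 N, the wrist moment was at most 0.1 N·m, and the downward push was about 7–8 N. The gripper's tilt read 0.004 rad.

**Alignment:** The last pictures, taken just before that final nudge, show the three tubes in line to within about a pixel in the side view. The lid's tube sits about 1 mm to the left of the middle of the gap, with room at both ends.

**Where the checks disagreed:**
- Before contact the wrist picture showed the lid centred, but the contact force showed it about 1.5 mm too far back. Afterwards that picture put it about 1 mm forward. I trusted the contact force.
- The first position of the hinge axis from the scene and side cameras differed by about 2 mm from the later wrist-camera position.

I did not touch the other lid, the pin, the matches or the cork. The hand-in reported no verdict, and I took no picture after it.

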